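# Find the concealed catch on a pump module and open its service hatch

### The job

The flat steel panel of the pump module has four identical flush discs: one of them, a different one each time, is the concealed catch of the white service hatch, and the other three are dummy plugs. Feel across the discs with shut fingertips and press in the one that gives until the hatch springs up, then push the hatch over with the outside of the fingers until it leans back past upright and stays open. Grasp and lift nothing, leave the loose steel fitting, the vial and the syringe where they stand, and finish clear of everything.

Things in the scene. Friction and masses are not known exactly. Their poses are not given: they have to be found in the camera images.
- module: Pump module fixed to the bench, a grey case 240 (x) x 340 (y) x 100 mm high with a flat steel panel as its top. Origin: centre of its underside, on the bench; z up. Its +x side is the far side, where the hatch hinge is; the four discs lie in a row along its y axis on the near (-x) half. The panel is at z = 100 mm.
- disc1 (a point): Centre of the top face of disc 1 of 4, in order along module y (-114 mm; all at module x = -60 mm). Bare aluminium disc 47 mm across in a round hole 51 mm across, its face 1.5 mm below the panel. All four look the same; which of them is the catch changes every time. This point is fixed to the module and does not sink with the disc.
- disc2 (a point): Centre of the top face of disc 2 of 4, in order along module y (-38 mm; all at module x = -60 mm). Bare aluminium disc 47 mm across in a round hole 51 mm across, its face 1.5 mm below the panel. All four look the same; which of them is the catch changes every time. This point is fixed to the module and does not sink with the disc.
- disc3 (a point): Centre of the top face of disc 3 of 4, in order along module y (38 mm; all at module x = -60 mm). Bare aluminium disc 47 mm across in a round hole 51 mm across, its face 1.5 mm below the panel. All four look the same; which of them is the catch changes every time. This point is fixed to the module and does not sink with the disc.
- disc4 (a point): Centre of the top face of disc 4 of 4, in order along module y (114 mm; all at module x = -60 mm). Bare aluminium disc 47 mm across in a round hole 51 mm across, its face 1.5 mm below the panel. All four look the same; which of them is the catch changes every time. This point is fixed to the module and does not sink with the disc.
- catch (a joint): How far the catch disc is pressed in, m: 0 at rest, 0.006 at its stop. It is spring-loaded (about 3 N to start, 6 N at the stop), lets the hatch go at about 0.0035 (press it fully home to be sure; a half press may leave the hatch barely ajar until it is pressed again) and comes back up when released. The dummy plugs do not move at all.
- hatch (a joint): Opening angle of the hatch, rad: 0 shut and flush with the panel (bolted, nothing to take hold of), about 1.2 when it has sprung up, 1.57 upright, 1.95 at its stop. Slight hinge friction: it stays where it is left.
- hatch_hinge (a point): Middle of the hatch's hinge line, at panel height; the hinge line is parallel to module y, 100 mm to the +x side of the module's centre.
- hatch_edge (a point): Middle of the hatch's free edge. The hatch is a white plate 70 mm (from hinge to edge) x 120 mm (along the hinge) x 4 mm; shut, it lies on the near (-x) side of its hinge, with this edge 30 mm to the +x side of the module's centre; it swings up and over towards +x, baring an open well.
- fitting: Loose knurled steel fitting, 24 mm across, 26 mm high, standing on the panel beside the hatch on the +y side. Origin: centre of its underside. Leave alone.
- vial: Loose vial with blue cap, 38 mm across, 75 mm high, on the bench beside the -y end of the module. Origin: centre of its underside. Leave alone.
- syringe: Loose spare syringe barrel standing on its steel end, 36 mm across, 94 mm high, on the bench beside the +y end of the module. Origin: centre of its underside. Leave alone.

How it is judged:
By the outcome, as a careful person would: the job done as asked, in the order asked, and still so for the second after the job is handed in, with the robot touching nothing.
It also fails if it takes over 51 s, if anything falls off the work surface, if the arm or the gripper's body presses on something with over 40 N, if the wrist force passes 120 N, or if a joint passes its speed limit or range.

### The arm

A 6-joint arm with a two-finger parallel gripper is mounted at the origin on the work surface. World frame = base frame: x ahead of the robot, y to its left, z up, the work surface at z = 0. Lengths are in m, angles in rad, forces in N, time in s.
With the tool pointing down it reaches from about 0.325 to 0.875 m from the base axis. Payload 4.4 kg.
Tool frame: the origin (TCP) lies at the very end of the fingers, on their centre line; the grasp point (between the pads) lies 19 mm behind it (r.pinch_z is the distance from the TCP to the grasp point, in m); y points along the fingers, z is the direction in which the jaws open and shut, and the axes are right-handed (so a half turn about y gives the same grasp; the last joint's range is limited). The gripper opens to 85 mm and grips with 20 to 120 N. Pads are 22 mm wide; open, the fingers measure 114 mm over their backs; the gripper's body (76 mm by 85 mm) begins 54 mm behind the grasp point. The pads swing forward as they close: fully open they stand 13 mm farther back than shut.
Start: joints at [1.147, 0.207, 1.542, -0, 1.393, -0.15], TCP at [0.155, 0.554, 0.231] pointing down, gripper open.
Joint ranges: [-2.73, 2.73], [-0.86, 2.22], [0.23, 2.46], [-1.11, 4.25], [0.08, 2.63], [-2.82, 2.82]. Speed limits (rad/s): [2.79, 2.79, 3.14, 3.14, 3.14, 3.14].

### API

Orientations are given as a 3x3 rotation matrix whose columns are the frame's x, y, z axes.
In Python, from bench import r, cams, workorder, nets gives the robot as it stands.
- The arm moves only by the tool drive_tool, never from a script. Its argument "motion" is a list of rows, each a list of 3 entries, a list of its own where there are three numbers: the turn, a rotation vector about the tool's x, y, z in degrees, then the shift along the tool's x, y, z in m, then the opening, from 0 (shut) to 1 (fully open). In form: [[[wx, wy, wz], [x, y, z], jaw], ...]. A call has 1 to 12 rows; each row shifts and turns the commanded pose from where the row before left it, along the tool's axes as they then stand; what a row does not reach is not made up. A row lasts 1/8 s, in which the tool goes at most 62.5 mm and 10.7 degrees, less where a joint would pass 70% of its speed; a pose out of reach is approached as far as the arm can. A call is refused whole if a number of a shift passes 0.0625 or a number of a turn 10.7, either way. A call with a gripper value outside its range is refused whole. The fingers move at their own pace and stop on an object; the grip force is fixed at half the most. Time passes only in rows, so rows that do not move let the fingers close. It gives the time, the measured TCP pose, the force and the opening at its end, in the units of the state.
- r.get_state(): the state, without advancing time (a new reading comes with each control period).
- cams.capture(name): name is "scene" or "top" or "wrist"; returns the picture (384x512x3 uint8, blue, green, red); there is no depth.
- cams.calibration(name): a dict with "fx", "fy", "cx", "cy" (pixels), "k1" (the pictures are not rectified: a ray, as slopes to the right and down, at radius r is drawn at 1 + k1 r^2 times it, then the intrinsics apply), "rvec" (rotation vector, rad) and "tvec" (3), from world to camera coordinates, as OpenCV has them. Camera axes: x right, y down, z forward; pixel columns grow to the right and rows downward; lengths in m; the calibration is good to about 2 mm. A picture is of the moment at which its call begins: read the wrist's pose just before it. calibration takes no time and is no camera call; for the wrist camera it gives the pose at the moment of the call.
- workorder.close_job(): hands the job in, once; it reports no verdict.
Trained networks look in the newest picture that a camera, given by its name, has taken for a name from the list of things; names that differ only in an ending like _2 or _b are one class to them, and where a whole thing is asked for, a point or a joint stands for the part that bears it (a point fixed in the world has none). Each returns a list of dicts, best first, with "score" (0 to 1); they miss things now and then, are a little off and sometimes report something else, mostly with a low value. They report only what shows in the picture. A call takes as long as a camera call.
- nets.outline_of(label, camera): "region" (384x512 bool, what is visible of it) and "box" ([left, top, right, bottom] in pixels, round what is visible of it).
- nets.place_of(label, camera): "pixel" ([column, row] in pixels: a listed point, or the origin of a listed thing).
The state is a dict: "clock": time; "q": joint angles; "joint_velocities": joint speeds; "tau": joint torques, N m; "ee_pos": TCP position; "eef_rot": TCP orientation; "contact_force": force on the tool from outside, world axes, zero at the start; "moment": the same for the moment, N m; "width": finger opening in m.
Only numpy, scipy, OpenCV 4.12 (cv2) and the standard library are available. Lean on these libraries where they do the work, as an engineer would, in place of code of your own. Each camera call takes 0.05 s, during which the arm holds its last target.

## Working session

There is one attempt and no reset: what is moved stays moved. The work goes in short steps, Python scripts to look and compute and a tool call to move; the robot and the scene stay as the last step left them, time stands still between calls to the robot, and variables do not carry over. Pictures are saved under pics/ and viewed, and the job is handed in when it is done.

Besides the shell and the picture viewer there is one more tool, called after "Request:" as name([rows], argument=value, ...), one row to a line, values as JSON. drive_tool: Moves the arm, as the interface text tells. Its arguments: {"type":"object","properties":{"motion":{"type":"array","items":{"type":"array"}}},"required":["motion"]}

```bash
mkdir -p pics; cat > h.py <<'E'
import numpy as np,cv2
from bench import r,cams,workorder,nets
def proj(P,c):
    P=np.atleast_2d(P);R,_=cv2.Rodrigues(np.array(c['rvec'],float));p=P@R.T+np.array(c['tvec']).ravel()
    s=p[:,:2]/p[:,2:];k=1+c['k1']*(s**2).sum(1,keepdims=True);s=s*k
    return s*[c['fx'],c['fy']]+[c['cx'],c['cy']]
def ray(px,c):
    px=np.atleast_2d(np.array(px,float));K=np.array([[c['fx'],0,c['cx']],[0,c['fy'],c['cy']],[0,0,1.]])
    s=cv2.undistortPoints(px.reshape(-1,1,2),K,np.array([c['k1'],0,0,0.])).reshape(-1,2)
    R,_=cv2.Rodrigues(np.array(c['rvec'],float));d=np.c_[s,np.ones(len(s))]@R
    return -R.T@np.array(c['tvec']).ravel(),d
def onz(px,c,z):
    o,d=ray(px,c);return o+d*((z-o[2])/d[:,2:])
E
python3 - <<'E'
from h import *
s=r.get_state();print(s['clock'],s['ee_pos'],s['eef_rot'],s['width'])
for n in ['scene','top']:
    im=cams.capture(n);cv2.imwrite(f'pics/{n}0.png',im);c=cams.calibration(n)
    for l,z in [('disc1',.0985),('disc2',.0985),('disc3',.0985),('disc4',.0985),('hatch_hinge',.1),('hatch_edge',.1),('module',0),('fitting',.1),('vial',0),('syringe',0)]:
        for d in nets.place_of(l,n)[:2]: print(n,l,round(d['score'],2),np.round(d['pixel'],1),np.round(onz(d['pixel'],c,z)[0],4))
print(r.get_state()['clock'])
E
```

```text
0.0 [0.15458997 0.55303758 0.23010168] [[ 9.63029685e-01 -9.26720186e-04  2.69393701e-01]
 [-2.69395098e-01 -2.10181538e-03  9.63027447e-01]
 [-3.26241150e-04 -9.99997362e-01 -2.27376448e-03]] 0.0854575211839724
scene disc1 0.95 [269.6 163.6] [ 0.521  -0.0026  0.0985]
scene disc1 0.89 [219.8 114.1] [ 0.5427 -0.22    0.0985]
scene disc2 0.95 [269.6 163.6] [ 0.521  -0.0026  0.0985]
scene disc2 0.89 [219.8 114.1] [ 0.5427 -0.22    0.0985]
scene disc3 0.95 [269.6 163.6] [ 0.521  -0.0026  0.0985]
scene disc3 0.89 [219.8 114.1] [ 0.5427 -0.22    0.0985]
scene disc4 0.95 [269.6 163.6] [ 0.521  -0.0026  0.0985]
scene disc4 0.89 [219.8 114.1] [ 0.5427 -0.22    0.0985]
scene hatch_hinge 0.62 [179.6 163.6] [ 0.6986 -0.0917  0.1   ]
scene hatch_edge 0.88 [208.1 151.2] [ 0.6264 -0.1012  0.1   ]
scene module 0.62 [227.7 179. ] [ 0.5854 -0.0912  0.    ]
scene fitting 0.61 [214.4 187.7] [0.6605 0.0102 0.1   ]
scene syringe 0.7 [286.6 234.8] [0.5447 0.123  0.    ]
top disc1 0.98 [301.7 211.7] [ 0.5383 -0.0709  0.0985]
top disc1 0.79 [334.9 212.8] [ 0.537  -0.1434  0.0985]
top disc2 0.98 [301.7 211.7] [ 0.5383 -0.0709  0.0985]
top disc2 0.79 [334.9 212.8] [ 0.537  -0.1434  0.0985]
top disc3 0.98 [301.7 211.7] [ 0.5383 -0.0709  0.0985]
top disc3 0.79 [334.9 212.8] [ 0.537  -0.1434  0.0985]
top disc4 0.98 [301.7 211.7] [ 0.5383 -0.0709  0.0985]
top disc4 0.79 [334.9 212.8] [ 0.537  -0.1434  0.0985]
top hatch_hinge 0.91 [312.2 143.9] [ 0.6925 -0.0955  0.1   ]
top hatch_edge 0.92 [316.  173.1] [ 0.625  -0.1031  0.1   ]
top module 0.64 [309.9 194.6] [ 0.5949 -0.1044  0.    ]
top fitting 0.5 [262.4 156. ] [0.6625 0.0163 0.1   ]
top vial 0.78 [399.6 177.3] [ 0.6424 -0.3298  0.    ]
top syringe 0.79 [221.7 215. ] [0.5407 0.1121 0.    ]
top syringe 0.39 [266.7 217.9] [0.5353 0.0019 0.    ]
1.1
```

```bash
python3 - <<'E'
from h import *
a=cv2.imread('pics/top0.png');cv2.imwrite('pics/topz.png',cv2.resize(a[110:260,190:430],None,fx=3.3,fy=3.3,interpolation=cv2.INTER_CUBIC))
b=cv2.imread('pics/scene0.png');cv2.imwrite('pics/scz.png',cv2.resize(b[70:270,130:340],None,fx=3,fy=3,interpolation=cv2.INTER_CUBIC))
E
```

```text
(no output)
```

View pics/topz.png

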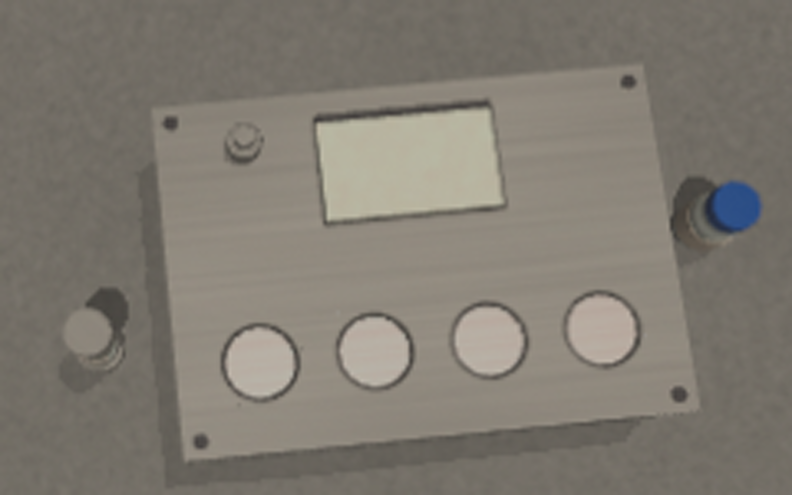

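View pics/scz.png

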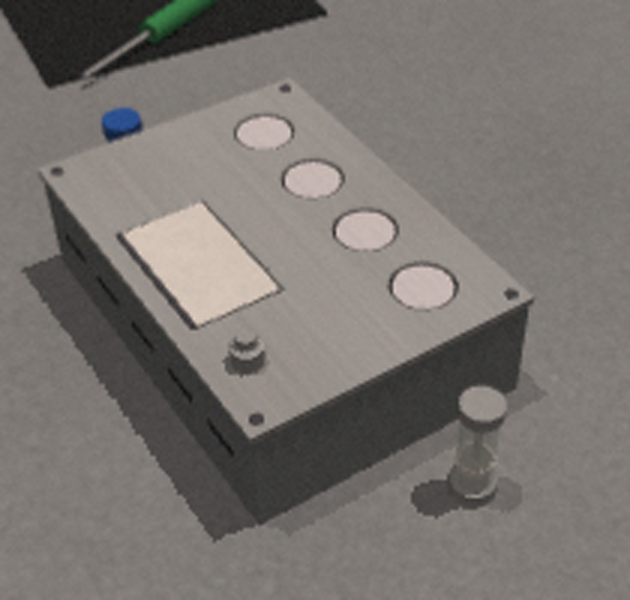

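```bash
cat > fit.py <<'E'
from h import *
from scipy.optimize import least_squares
D=np.array([[-.06,y,.0985] for y in (.114,.038,-.038,-.114)])
Cn=np.array([[-.12,.17,.1],[.12,.17,.1],[.12,-.17,.1],[-.12,-.17,.1]])
P=np.r_[D,Cn]
top=(np.array([[261,361],[375,351],[489,340],[602,329],[184,461],[152,107],[643,66],[700,409]])+.5)/3.3-.5+[190,110]
sc=(np.array([[423,286],[365,230],[312,179],[264,132],[532,299],[252,438],[40,175],[291,80]])+.5)/3-.5+[130,70]
ct,cs=cams.calibration('top'),cams.calibration('scene')
def T(p,P):
    c,s=np.cos(p[2]),np.sin(p[2]);return P@np.array([[c,-s,0],[s,c,0],[0,0,1]]).T+[p[0],p[1],0]
for nm,ob in (('top',[(ct,top)]),('sc',[(cs,sc)]),('both',[(ct,top),(cs,sc)])):
    f=lambda p:np.concatenate([(proj(T(p,P),c)-o).ravel() for c,o in ob])
    q=least_squares(f,[.59,-.1,.1],x_scale=[.01,.01,.1]);print(nm,q.x,np.sqrt(np.mean(q.fun**2)))
p=q.x;print(T(p,D));print('hinge',T(p,np.array([[.1,0,.1],[.03,0,.1]])))
E
python3 fit.py
```

```text
top [ 0.59298189 -0.10541787  0.10970577] 0.24016706761517995
sc [ 0.59377622 -0.10299715  0.11402634] 0.6949278914295264
both [ 0.59314075 -0.10468022  0.11151614] 0.6080565974097102
[[ 0.52082693  0.00193456  0.0985    ]
 [ 0.5292846  -0.07359337  0.0985    ]
 [ 0.53774227 -0.1491213   0.0985    ]
 [ 0.54619994 -0.22464922  0.0985    ]]
hinge [[ 0.6925196  -0.09355171  0.1       ]
 [ 0.6229544  -0.10134167  0.1       ]]
```

Request:
drive_tool([
  [[0,-7.3,0],[0.025,0,-0.048],0],
  [[0,-7.3,0],[0.025,0,-0.048],0],
  [[0,-7.3,0],[0.025,0,-0.048],0],
  [[0,0,0],[0.025,0,-0.049],0],
  [[0,0,0],[0.025,0,-0.049],0],
  [[0,0,0],[0.025,0,-0.049],0],
  [[0,0,0],[0.025,0.01,-0.049],0],
  [[0,0,0],[0.025,0.01,-0.049],0],
  [[0,0,0],[0.025,0.01,-0.049],0],
  [[0,0,0],[0.025,0.01,-0.049],0],
  [[0,0,0],[0.025,0.01,-0.049],0],
  [[0,0,0],[0.025,0.01,-0.049],0],
])

```text
clock: 2.6
ee_pos: [0.4808, -0.0143, 0.1713]
eef_rot: [[0.994, 0.001, -0.109], [0.109, 0.0, 0.994], [0.001, -1.0, -0.0]]
contact_force: [1.1, 1.0, 0.8]
width: 0.0003
```

Request:
drive_tool([
  [[0,0,0],[0.02,0.025,0.006],0],
  [[0,0,0],[0.02,0.025,0.005],0],
  [[0,0,0],[0,0,0],0],
])

```text
clock: 2.98
ee_pos: [0.5174, 0.003, 0.1191]
eef_rot: [[0.994, -0.005, -0.11], [0.11, 0.001, 0.994], [-0.005, -1.0, 0.001]]
contact_force: [-0.1, -0.4, -0.3]
width: 0.0
```

```bash
cat > st.py <<'E'
from h import *
import sys
p=np.array([0.59314,-0.10468,0.11152])
s=r.get_state();e=np.array(s['ee_pos']);c,sn=np.cos(p[2]),np.sin(p[2]);d=e[:2]-p[:2]
print('clock',s['clock'],'module xy',np.round([c*d[0]+sn*d[1],-sn*d[0]+c*d[1]],4),'z',np.round(e[2],4),'F',np.round(s['contact_force'],1))
E
python3 st.py
```

```text
clock 2.975 module xy [-0.0633  0.1154] z 0.1191 F [-0.1 -0.4 -0.3]
```

Request:
drive_tool([
  [[0,0,0],[0.003,0.01,-0.001],0],
  [[0,0,0],[0,0.006,0],0],
  [[0,0,0],[0,0.002,0],0],
  [[0,0,0],[0,0,0],0],
])

```text
clock: 3.48
ee_pos: [0.5213, 0.0021, 0.1035]
eef_rot: [[0.994, 0.0, -0.109], [0.109, -0.0, 0.994], [0.0, -1.0, -0.0]]
contact_force: [0.1, -0.1, 1.8]
width: -0.0002
```

Request:
drive_tool([
  [[0,0,0],[0,0.002,0],0],
  [[0,0,0],[0,0,0],0],
])

```text
clock: 3.72
ee_pos: [0.5215, 0.0021, 0.1014]
eef_rot: [[0.994, 0.0, -0.109], [0.109, -0.0, 0.994], [0.0, -1.0, -0.0]]
contact_force: [0.2, -0.7, -0.2]
width: 0.0002
```

Request:
drive_tool([
  [[0,0,0],[0,0.002,0],0],
  [[0,0,0],[0,0,0],0],
])

```text
clock: 3.98
ee_pos: [0.5213, 0.0021, 0.0991]
eef_rot: [[0.994, -0.0, -0.109], [0.109, 0.0, 0.994], [-0.0, -1.0, 0.0]]
contact_force: [-0.4, -0.3, -0.5]
width: 0.0
```

Request:
drive_tool([
  [[0,0,0],[0,0.001,0],0],
  [[0,0,0],[0,0,0],0],
])

```text
clock: 4.22
ee_pos: [0.5215, 0.0021, 0.0986]
eef_rot: [[0.994, 0.0, -0.109], [0.109, -0.0, 0.994], [0.0, -1.0, -0.0]]
contact_force: [-0.6, -0.3, 2.8]
width: -0.0002
```

Request:
drive_tool([
  [[0,0,0],[0,0.001,0],0],
  [[0,0,0],[0,0,0],0],
])

```text
clock: 4.47
ee_pos: [0.5216, 0.002, 0.0985]
eef_rot: [[0.994, -0.0, -0.109], [0.109, -0.0, 0.994], [-0.0, -1.0, -0.0]]
contact_force: [-3.8, 0.3, 10.1]
width: -0.0003
```

Request:
drive_tool([
  [[0,0,0],[0,-0.01,0],0],
  [[0,0,0],[0,0,-0.038],0],
  [[0,0,0],[0,0,-0.038],0],
  [[0,0,0],[0,0.006,0],0],
  [[0,0,0],[0,0.003,0],0],
  [[0,0,0],[0,0,0],0],
])

```text
clock: 5.22
ee_pos: [0.5295, -0.0729, 0.0982]
eef_rot: [[0.994, -0.0, -0.11], [0.11, -0.0, 0.994], [-0.001, -1.0, -0.0]]
contact_force: [-1.2, -1.1, 2.7]
width: -0.0001
```

Request:
drive_tool([
  [[0,0,0],[0,0.001,0],0],
  [[0,0,0],[0,0,0],0],
])

```text
clock: 5.48
ee_pos: [0.5296, -0.0729, 0.0975]
eef_rot: [[0.994, -0.0, -0.11], [0.11, 0.0, 0.994], [-0.0, -1.0, 0.0]]
contact_force: [-1.5, -0.5, 3.3]
width: 0.0004
```

Disc 3 seems to give; confirm and press on.

Request:
drive_tool([
  [[0,0,0],[0,0.002,0],0],
  [[0,0,0],[0,0,0],0],
])

```text
clock: 5.72
ee_pos: [0.5297, -0.073, 0.0952]
eef_rot: [[0.994, -0.0, -0.109], [0.109, 0.001, 0.994], [-0.0, -1.0, 0.001]]
contact_force: [-1.9, 1.4, 4.6]
width: 0.0
```

Request:
drive_tool([
  [[0,0,0],[0,0.002,0],0],
  [[0,0,0],[0,0.002,0],0],
  [[0,0,0],[0,0,0],0],
])

```text
clock: 6.1
ee_pos: [0.5297, -0.073, 0.0925]
eef_rot: [[0.994, -0.0, -0.109], [0.109, 0.001, 0.994], [-0.0, -1.0, 0.001]]
contact_force: [-5.5, 2.2, 12.5]
width: -0.0
```

```bash
python3 - <<'E'
from h import *
a=cams.capture('scene');cv2.imwrite('pics/s1.png',cv2.resize(a[20:290,80:360],None,fx=2.1,fy=2.1,interpolation=cv2.INTER_CUBIC))
E
```

```text
(no output)
```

View pics/s1.png

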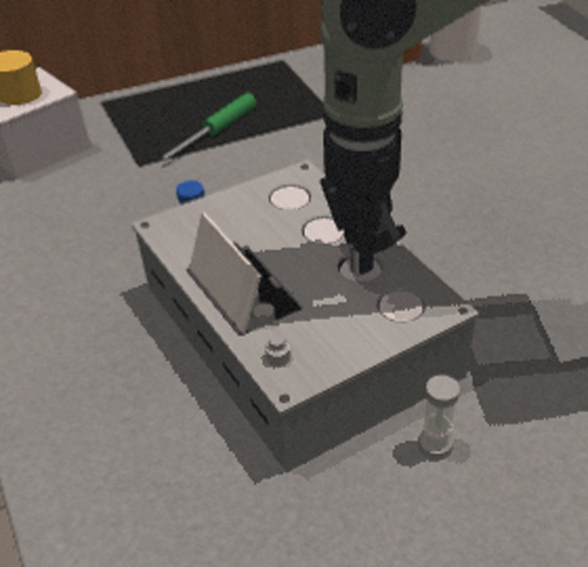

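Request:
drive_tool([
  [[0,0,0],[0,-0.015,0],0],
  [[0,0,0],[0,-0.02,0],0],
  [[0,0,0],[0,-0.02,-0.019],0],
  [[0,0,0],[0.03,0,-0.019],0],
  [[0,0,0],[0.03,0,0],0],
  [[0,0,0],[0.03,0,0],0],
  [[0,0,0],[0,0,0],0],
])

```text
clock: 7.02
ee_pos: [0.6249, -0.1015, 0.146]
eef_rot: [[0.994, 0.001, -0.11], [0.11, -0.0, 0.994], [0.001, -1.0, -0.0]]
contact_force: [-0.4, 0.3, 0.3]
width: -0.0002
```

```bash
python3 st.py
```

```text
clock 7.025 module xy [ 0.0319 -0.0004] z 0.146 F [-0.4  0.3  0.3]
```

Request:
drive_tool([
  [[0,0,0],[0.01,0,0],0],
  [[0,0,0],[0.01,0,0],0],
  [[0,0,0],[0.008,0,0],0],
  [[0,0,0],[0.008,0,0],0],
  [[0,0,0],[0,0,0],0],
])

```text
clock: 7.65
ee_pos: [0.6597, -0.0974, 0.1463]
eef_rot: [[0.994, 0.0, -0.109], [0.109, -0.0, 0.994], [0.0, -1.0, -0.0]]
contact_force: [-0.3, 0.6, -0.4]
width: -0.0001
```

Request:
drive_tool([
  [[0,0,0],[0.006,0,0],0],
  [[0,0,0],[0.006,0,0],0],
  [[0,0,0],[0.005,0,0],0],
  [[0,0,0],[0.005,0,0],0],
  [[0,0,0],[0,0,0],0],
])

```text
clock: 8.28
ee_pos: [0.6814, -0.0951, 0.1463]
eef_rot: [[0.994, 0.0, -0.109], [0.109, -0.0, 0.994], [0.0, -1.0, -0.0]]
contact_force: [0.7, -0.1, -0.4]
width: 0.0
```

```bash
python3 - <<'E'
from h import *
a=cams.capture('scene');cv2.imwrite('pics/s2.png',cv2.resize(a[20:290,80:360],None,fx=2.1,fy=2.1,interpolation=cv2.INTER_CUBIC))
E
python3 st.py
```

```text
clock 8.325 module xy [ 0.0885 -0.0002] z 0.1462 F [ 0.6 -0.8  0.8]
```

View pics/s2.png

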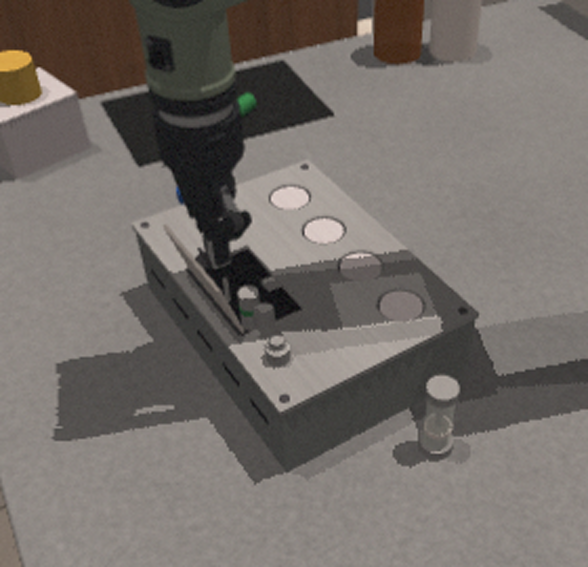

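Request:
drive_tool([
  [[0,0,0],[0.004,0,0],0],
  [[0,0,0],[0.004,0,0],0],
  [[0,0,0],[0.003,0,0],0],
  [[0,0,0],[0,0,0],0],
])

```text
clock: 8.82
ee_pos: [0.6883, -0.0943, 0.146]
eef_rot: [[0.994, -0.01, -0.109], [0.109, -0.0, 0.994], [-0.01, -1.0, 0.001]]
contact_force: [-11.5, -1.0, 5.7]
width: -0.0
```

```bash
python3 st.py
```

```text
clock 8.825 module xy [ 0.0958 -0.0003] z 0.146 F [-11.5  -1.    5.7]
```

Request:
drive_tool([
  [[0,0,0],[-0.01,0,0],0],
  [[0,0,0],[-0.03,0,0],0],
  [[0,0,0],[-0.04,0,0],0],
  [[0,0,0],[-0.04,-0.02,0],0],
  [[0,0,0],[-0.03,-0.04,0],0],
  [[0,0,0],[-0.03,-0.05,0],0],
  [[0,0,0],[-0.03,-0.03,0],0],
  [[0,0,0],[-0.03,0,0],0],
  [[0,0,0],[0,0,0],0],
  [[0,0,0],[0,0,0],0],
])

```text
clock: 10.07
ee_pos: [0.4539, -0.1201, 0.2862]
eef_rot: [[0.994, 0.001, -0.109], [0.109, 0.0, 0.994], [0.001, -1.0, -0.0]]
contact_force: [-0.4, 0.3, -0.1]
width: -0.0002
```

```bash
python3 - <<'E'
from h import *
a=cams.capture('scene');b=cams.capture('top')
cv2.imwrite('pics/s3.png',cv2.resize(a[70:270,100:340],None,fx=2.4,fy=2.4,interpolation=cv2.INTER_CUBIC))
cv2.imwrite('pics/t3.png',cv2.resize(b[100:270,190:430],None,fx=3.2,fy=3.2,interpolation=cv2.INTER_CUBIC))
p=np.array([0.59314,-0.10468,0.11152]);c,s=np.cos(p[2]),np.sin(p[2])
for n in('scene','top'):
    C=cams.calibration(n)
    for l,z in(('hatch_edge',0),('fitting',.1),('vial',0),('syringe',0)):
        for d in nets.place_of(l,n)[:1]: print(n,l,round(d['score'],2),np.round(d['pixel'],1),np.round(onz(d['pixel'],C,z)[0],4))
    for th in (1.2,1.57,1.75,1.95):
        m=np.array([.1-.07*np.cos(th),0]);w=[p[0]+c*m[0],p[1]+s*m[0],.1+.07*np.sin(th)];print(n,th,np.round(proj(w,C)[0],1))
E
python3 st.py
```

```text
scene hatch_edge 0.48 [169.5 144.5] [ 0.6689 -0.2817  0.    ]
scene fitting 0.52 [215.  189.7] [0.6617 0.0159 0.1   ]
scene vial 0.15 [251.8 145.1] [ 0.4716 -0.1785  0.    ]
scene syringe 0.78 [285.9 232.5] [0.5428 0.1169 0.    ]
scene 1.2 [189.  135.1]
scene 1.57 [177.9 137.5]
scene 1.75 [172.5 140. ]
scene 1.95 [166.8 143.8]
top hatch_edge 0.57 [317.3 122.2] [ 0.7839 -0.1257  0.    ]
top fitting 0.68 [261.9 155.9] [0.6627 0.0174 0.1   ]
top vial 0.63 [337.4 209.5] [ 0.5587 -0.1716  0.    ]
top syringe 0.64 [222.  215.7] [0.539  0.1113 0.    ]
top 1.2 [317.8 145.6]
top 1.57 [316.6 133.2]
top 1.75 [315.7 127.7]
top 1.95 [314.6 122.2]
clock 10.575 module xy [-0.1404  0.0003] z 0.2861 F [ 0.1 -0.4  0.4]
```

View pics/s3.png

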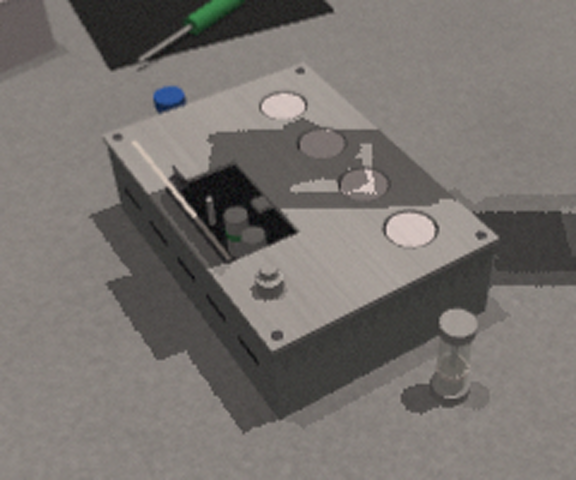

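View pics/t3.png

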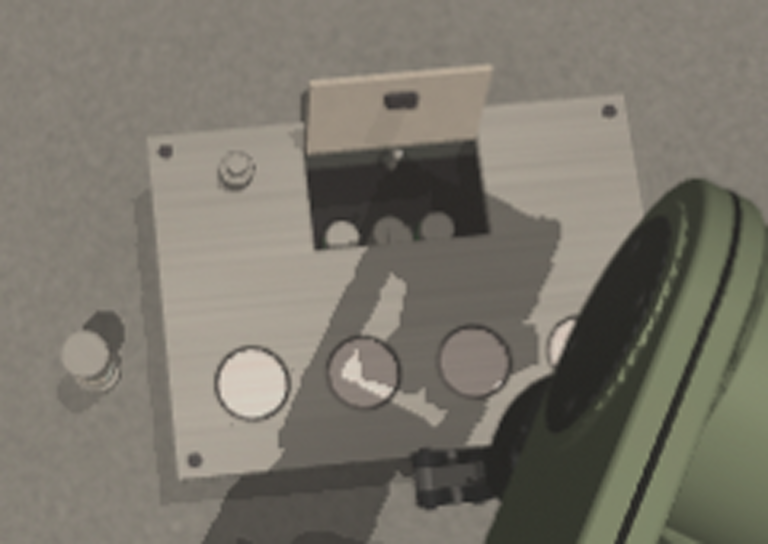

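The hatch is open at about 1.9 rad, with its edge at top-view zoomed (400, 72). The fitting, syringe and blue vial cap are where they were, and the arm is clear.

```bash
python3 -c "
from h import *
print(workorder.close_job())"
```

```text
the job is handed in; nothing more can be done
None
```

The hatch is open and leaning back near its stop, and I handed the job in at about 10.6 s on the clock.

- **Finding the catch:** With shut fingertips, disc 4 stayed rigid at 10 N. Disc 3 gave from about 3 N, so I pressed it to its 6 mm stop and the hatch sprang up. I did not feel discs 1 and 2, as the catch was already found.
- **Opening the hatch:** I pushed it over with the outside of the shut fingers until it met its stop at about 11.5 N, then backed off.
- **Last checks:** The hatch edge matches about 1.9 rad in both camera views. The wrist force is about zero and the tool is clear at z = 0.286 m.
- **Loose items:** The fitting and syringe are within a few mm of where they started. The final network readings for the vial were wrong: it was partly hidden behind the arm in the top view. I relied on its blue cap in the scene picture, which is where it was before.

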